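Set a click-stop gas valve to four clicks open

ROBOT

A 6-joint arm with a two-finger parallel gripper is mounted at the origin on a cart in front of the work surface, level with it; the furniture and walls round the work are solid. World frame = base frame: x ahead of the robot, y to its left, z up, the work surface at z = 0. Lengths are in mm, angles in degrees, forces in N, time in s.
With the tool pointing down it reaches from about 425 to 925 mm from the base axis. Payload 12.5 kg.
Tool frame: the origin (TCP) lies at the very end of the fingers, on their centre line; the grasp point (between the pads) lies 19 mm behind it (ctrl.hold_point_z is the distance from the TCP to the grasp point, in mm); z points along the fingers, y is the line along which they close (so a half turn about z gives the same grasp; the last joint's range is limited). The gripper opens to 85 mm and grips with 20 to 120 N. Pads are 22 mm wide; open, the fingers measure 114 mm over their backs; the gripper's body (76 mm by 85 mm) begins 54 mm behind the grasp point. The pads swing forward as they close: fully open they stand 13 mm farther back than shut.
Start: joints at [-6.05, 28.126, 89.318, -0, 62.55, -6.05], TCP at [625.018, 0.021, 211.127] pointing down, gripper open.
Joint ranges: [-177.58, 177.58], [-47.91, 125.51], [2.72, 160], [-65.01, 245.01], [3.68, 167.84], [-153.87, 153.87]. Speed limits (degrees/s): [127.2, 127.2, 159.86, 180, 180, 180].

INTERFACE

Orientations are given as [roll, pitch, yaw] about the fixed x, y, z axes, in that order (R = Rz(yaw) Ry(pitch) Rx(roll)).
In Python, from station import ctrl gives the robot as it stands. The module is installed in compiled form; this text tells all that it offers.
- The arm moves only by the tool jog_arm, never from a script. Its argument "increments" is a list of rows, each an object with "translation": the shift along the world's x, y, z in m, a list of three; "rotation": the turn, a rotation vector about the world's x, y, z in units of 5 degrees (1.0 is 5 degrees), a list of three; "hand": the opening, from 0 (shut) to 1 (fully open). In form: [{"translation": [tx, ty, tz], "rotation": [wx, wy, wz], "hand": hand}, ...]. A call has exactly 5 rows; each row is the pose to reach, as a shift and turn from the pose commanded when the call began; what a row does not reach only later rows make up. A row lasts 1/12 s, in which the tool goes at most 41.7 mm and 7.16 degrees, less where a joint would pass 70% of its speed; a pose out of reach is approached as far as the arm can. A call with a gripper value outside its range is refused whole. The fingers move at their own pace and stop on an object; "grip_force" is the grip in N (left out, the last holds). Time passes only in rows, so rows that repeat a pose let the fingers close, or fill a call up. It gives the time, the measured TCP pose, the force and the opening at its end, in the units of the state.
- ctrl.observe(): the state, without advancing time (a new reading comes with each control period).
- ctrl.get_image(name): name is "scene" or "top" or "wrist"; returns the picture (384x512x3 uint8, red, green, blue); there is no depth.
- ctrl.get_calibration(name): a dict with "vfov" (degrees; the focal length in pixels is half the picture's height over the tangent of half this angle, whatever the lens; pixels are square), "cx", "cy" (the principal point, pixels), "dist_coeffs" ([k1, k2, p1, p2, k3] as OpenCV has them; the pictures are not rectified), "R" (3x3) and "t" (3): a world point X has camera coordinates R X + t. Camera axes: x right, y down, z forward; pixel columns grow to the right and rows downward; lengths in mm; the calibration is good to about 2 mm. A picture is of the moment at which its call begins: read the wrist's pose just before it. get_calibration takes no time and is no camera call; for the wrist camera it gives the pose at the moment of the call.
- ctrl.job_done(): hands the job in, once; it reports no verdict.
The state is a dict: "time_s": time; "joint_positions": joint angles; "dq": joint speeds; "tau": joint torques, N m; "tool_pos": TCP position; "orientation": TCP orientation; "ft_force": force on the tool from outside, world axes, zero at the start; "torque": the same for the moment, N m; "finger_gap": finger opening in mm.
Only numpy, scipy, OpenCV 4.12 (cv2) and the standard library are available. Lean on these libraries where they do the work, as an engineer would, in place of code of your own. Each camera call takes 0.05 s, during which the arm holds its last target. There are 200 camera calls.

TASK

Reset the click-stop valve with the large knurled knob: turn the knob clockwise until it is snug against its soft seat, without forcing it, then open it (anticlockwise) exactly four clicks and let go. Leave the valve with the small knob as it is.

Things in the scene. Friction and masses are not known exactly. Their poses are not given: they have to be found in the camera images.
- flow_valve: The valve to set: square aluminium block 62 mm wide, 54 mm high, on a 70 mm flange bolted to the bench, brass ports on its y sides. Origin: centre of the underside, z up. On top a round knurled steel knob without marks, 46 mm across, 58 to 86 mm above the bench, its upright axis through the origin; the 6 mm stem shows 4 mm above it. Clockwise seen from above closes. Starts 1 to 4 clicks open.
- knob_grip (a point): On the large knob's axis, 76 mm above the bench: a good height for the middle of the finger pads (10 mm below the knob's top, 18 mm above its underside). Fixed to the block: it does not turn with the knob.
- clicks (a point): Centre of the large knob's top, 86 mm above the bench, fixed to the block. A click: 0.2 to 0.4 N m against the turn as the knob leaves a notch, then it falls away, reverses and helps the knob into the next notch, where it stays when let go. Notches are NOT evenly spaced (24 to 38 degrees), so count by feel. A hard stop ends the opening just past click 6, 195 degrees from closed.
- seat (a point): The soft seat, in the block 12 mm above the bench under the knob. It is first touched in the closed notch (click zero); turning on, no click follows but a spring: 0.55 N m at once, then 1 N m per rad, not letting up. Snug: 0.04 rad or more into it, kept for 0.1 s. Forced and spoilt: more than 0.4 rad (0.95 N m). Let go, it springs back to the closed notch; the first click opens from there.
- stem (a joint): Rise in m of the large valve's stem: 0 at the closed notch, positive when open, negative when turned into the seat. The knob drives it 0.3 mm per rad, some 0.13 to 0.2 mm a click, far less than the noise of a reading; the four-click notch is at 0.75 mm.
- small_valve: The other valve, to be left alone: aluminium block 44 mm wide and 40 mm high on a 52 mm flange, with a knurled knob 24 mm across whose top is 62 mm above the bench. Origin: centre of the underside.
- small_knob (a joint): Turn in rad of the small valve's knob, 0 at the start.

How it is judged (in metres and radians):
On the way, in this order (a step that is already met when the one before it is completed fails the run):
1. the large valve is closed snugly against its seat (value of joint stem below -1.2e-05 m), for 0.1 s.
2. then the large valve is opened to the fourth click (value of joint stem between 0.000705 and 0.00079 m), for 0.2 s.
At the end, for the whole second after the job is handed in: After having been closed snugly, the large valve's knob is released and at rest in its fourth notch from closed (stem 0.705 to 0.790 mm up, which no other notch gives) (all of step 2 and velocity of joint stem between -0.0001 and 0.0001 m/s); the robot touches nothing.
It fails at once if the large valve's seat is forced: its knob is turned more than 0.4 rad into the seat (stem below -0.12 mm) (value of joint stem below -0.00012 m).
It fails at once if the small valve's knob is turned by more than 0.15 rad (value of joint small_knob above 0.15 rad or value of joint small_knob below -0.15 rad).
It also fails if it takes over 72 s, if anything falls off the work surface, if the arm or the gripper's body presses on something with over 40 N, if the wrist force passes 120 N, or if a joint passes its speed limit or range.

## Working session

There is one attempt and no reset: what is moved stays moved. The work goes in short steps, Python scripts to look and compute and a tool call to move; the robot and the scene stay as the last step left them, time stands still between calls to the robot, and variables do not carry over. Pictures are saved under pics/ and viewed, on a budget of 10 in all, crops included, one or two more only if the job needs it, and the job is handed in when it is done.

Besides the shell and the picture viewer there is one more tool, called after "Request:" by a JSON object that holds its "fn" and its "kwargs", one argument or row to a line. jog_arm: Moves the arm, as the interface text tells. Its arguments: {"type":"object","properties":{"increments":{"type":"array","items":{"type":"object","properties":{"translation":{"type":"array","items":{"type":"number"}},"rotation":{"type":"array","items":{"type":"number"}},"hand":{"type":"number"}}}},"grip_force":{"type":"number"}},"required":["increments"]}

```bash
mkdir -p pics; python3 - <<'E'
from station import ctrl
import cv2,numpy as np
print(ctrl.observe())
for n in("scene","top"):
    im=ctrl.get_image(n);cv2.imwrite(f"pics/{n}0.png",im[:,:,::-1]);print(n,ctrl.get_calibration(n))
a=cv2.imread("pics/scene0.png");b=cv2.imread("pics/top0.png")
E
```

```text
{'time_s': 0.0, 'joint_positions': array([-6.05124752e+00,  2.81647262e+01,  8.93500183e+01,  1.10691101e-03,
        6.25493194e+01, -6.04930990e+00]), 'dq': array([ 0.02816047,  0.0520188 ,  0.02703454, -0.04365645,  0.01383245,
       -0.03736718]), 'tau': array([-2.53899279e-04, -6.18447447e+01, -2.61596632e+01, -1.41405640e-04,
        4.01603000e-03, -9.44706159e-06]), 'tool_pos': array([6.24753664e+02, 4.47141200e-02, 2.10522120e+02]), 'orientation': array([-1.79936396e+02, -7.72756567e-03,  8.99975473e+01]), 'ft_force': array([-0.29225304, -0.41712722, -0.62125071]), 'torque': array([-0.0080901 ,  0.00565596, -0.01802666]), 'finger_gap': 85.36121751453659}
scene {'vfov': 43.90256998007866, 'cx': 255.14194069276934, 'cy': 193.03561623162653, 'dist_coeffs': array([-0.02994565,  0.        ,  0.        ,  0.        ,  0.        ]), 'R': array([[-0.74157671, -0.6706843 , -0.01570188],
       [-0.28743049,  0.33878654, -0.89588358],
       [ 0.60617464, -0.6598532 , -0.44401133]]), 't': array([379.73834042, 291.66017017, 433.79030674])}
top {'vfov': 52.8450996838692, 'cx': 261.494823103698, 'cy': 192.08233795810838, 'dist_coeffs': array([-0.0600517,  0.       ,  0.       ,  0.       ,  0.       ]), 'R': array([[ 0.00267434, -0.99997242,  0.00692908],
       [-0.99911399, -0.00296295, -0.04198163],
       [ 0.04200101, -0.00681067, -0.99909435]]), 't': array([-112.25204654,  591.81863382,  889.20753015])}
```

View pics/top0.png

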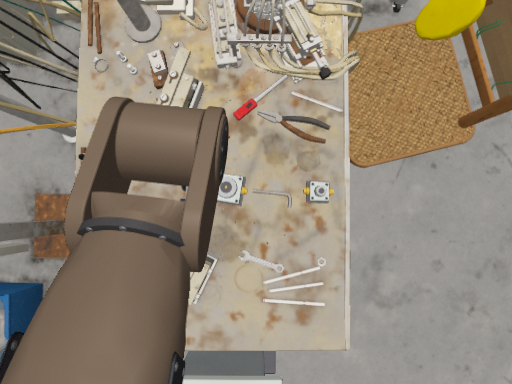

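View pics/scene0.png

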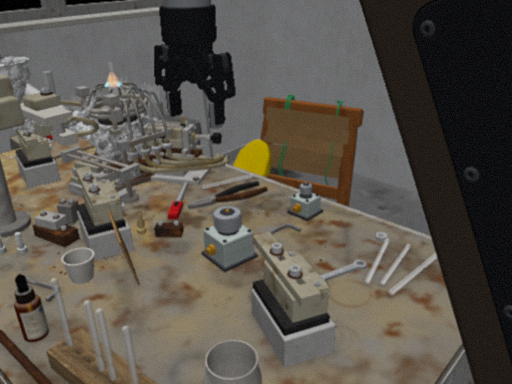

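Top view: large valve knob at about (231,186), small valve at (319,190). Scene view: large knob top at about (228,212), small knob at (306,187).

```bash
cat > h.py <<'E'
from station import ctrl
import cv2,numpy as np
def ray(c,px):
    f=192/np.tan(np.radians(c["vfov"]/2));K=np.array([[f,0,c["cx"]],[0,f,c["cy"]],[0,0,1]])
    u=cv2.undistortPoints(np.array([[px]],float),K,c["dist_coeffs"])[0,0]
    return -c["R"].T@c["t"],c["R"].T@np.array([u[0],u[1],1])
def at_z(c,px,z):
    o,d=ray(c,px);return o+d*(z-o[2])/d[2]
def proj(c,X):
    f=192/np.tan(np.radians(c["vfov"]/2));K=np.array([[f,0,c["cx"]],[0,f,c["cy"]],[0,0,1]])
    return cv2.projectPoints(np.array([X],float),cv2.Rodrigues(c["R"])[0],c["t"],K,c["dist_coeffs"])[0][0,0]
E
python3 - <<'E'
from h import *
for n,a,b in(("top",(230.5,186),(319,190)),("scene",(228,212),(306,186))):
    c=ctrl.get_calibration(n);print(n,at_z(c,a,86),at_z(c,b,62))
im=ctrl.get_image("wrist")[:,:,::-1].copy();cv2.imwrite("pics/w0.png",im)
t=cv2.imread("pics/top0.png")[140:240,190:340];s=cv2.imread("pics/scene0.png")[170:360,180:340]
cv2.imwrite("pics/c0.png",np.hstack([im[:384],cv2.resize(s,None,fx=1.8,fy=384/190)]))
E
```

```text
top [601.92293926 -43.53408757  86.        ] [ 595.0543968  -237.48369447   62.        ]
scene [599.88174932 -32.76421868  86.        ] [ 591.21969267 -235.46729029   62.        ]
```

View pics/c0.png

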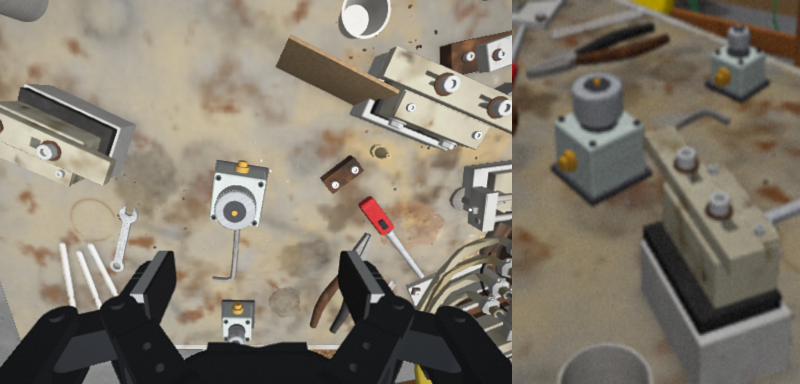

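Wrist view: large knob's stem at (235,213), valve block below it, small valve at (237,318). Clear bench around the large knob, with clamps farther off.

```bash
python3 - <<'E'
from h import *
c=ctrl.get_calibration("wrist");print(c);print(at_z(c,(235,213),90),at_z(c,(234.5,210),86))
sc=ctrl.get_calibration("scene");print(at_z(sc,(180+598-512 and 180+(598-512)/1.8,170+82/2.02),90))
print("vise",at_z(c,(130,122),60), at_z(c,(355,110),50),at_z(c,(470,150),50),ctrl.hold_point_z)
im=cv2.imread("pics/w0.png")[170:250,190:280]
g=cv2.medianBlur(cv2.cvtColor(cv2.resize(im,None,fx=4,fy=4,interpolation=cv2.INTER_CUBIC),6),5)
print(cv2.HoughCircles(g,3,1,20,param1=100,param2=25,minRadius=60,maxRadius=120))
E
```

```text
{'vfov': 67.88245697803818, 'cx': 256.72638524262794, 'cy': 195.59629659791747, 'dist_coeffs': array([-0.02113591,  0.        ,  0.        ,  0.        ,  0.        ]), 'R': array([[ 9.99998965e-01, -9.16676901e-04, -1.10920051e-03],
       [-5.15849644e-04, -9.47967903e-01,  3.18365496e-01],
       [-1.34332478e-03, -3.18364594e-01, -9.47967394e-01]]), 't': array([-623.32712449,  -41.77539424,  380.62104042])}
[600.14374422 -33.81815949  90.        ] [599.35728259 -31.94404119  86.        ]
[598.22840908 -30.83400501  90.        ]
vise [487.51821572  59.09104996  60.        ] [730.61166045  70.78859697  50.        ] [868.21587161  27.46185282  50.        ] 18.700000000000003
[[[183.5 143.5  83.4]
  [174.5 161.5  72.9]
  [197.5 158.5 103.5]
  [190.5 124.5  64. ]
  [187.5 179.5  90.7]
  [160.5 137.5  76.3]]]
```

Request:
{"fn": "jog_arm", "kwargs": {
  "increments": [
    {"translation": [-0.0125, -0.0165, -0.02], "rotation": [0, 0, 0.7], "hand": 1},
    {"translation": [-0.025, -0.033, -0.04], "rotation": [0, 0, 1.4], "hand": 1},
    {"translation": [-0.025, -0.033, -0.06], "rotation": [0, 0, 1.4], "hand": 1},
    {"translation": [-0.025, -0.033, -0.06], "rotation": [0, 0, 1.4], "hand": 1},
    {"translation": [-0.025, -0.033, -0.06], "rotation": [0, 0, 1.4], "hand": 1}
  ],
  "grip_force": 100
}}

```text
time_s: 0.57
tool_pos: [599.9, -33.0, 150.8]
orientation: [-179.9, -0.0, 97.0]
ft_force: [0.6, 0.2, 0.3]
finger_gap: 85.6
```

```bash
python3 - <<'E'
from h import *
s=ctrl.observe();print(s["tool_pos"],s["orientation"],s["joint_positions"],s["torque"])
c=ctrl.get_calibration("wrist")
im=ctrl.get_image("wrist")[:,:,::-1].copy();cv2.imwrite("pics/w1.png",im)
for X in((599.5,-33,90),(599.5,-33,86)):print(proj(c,X))
E
```

```text
[599.9138756  -32.98066715 150.79973242] [-1.79918511e+02 -2.99045690e-02  9.69521771e+01] [-9.44639645e+00  2.99308285e+01  9.65540831e+01  7.05957897e-03
  5.36017051e+01 -1.64027882e+01] [ 0.01201682 -0.01774273  0.01111073]
[258.01624826 202.46151943]
[258.00436946 200.85161421]
```

View pics/w1.png

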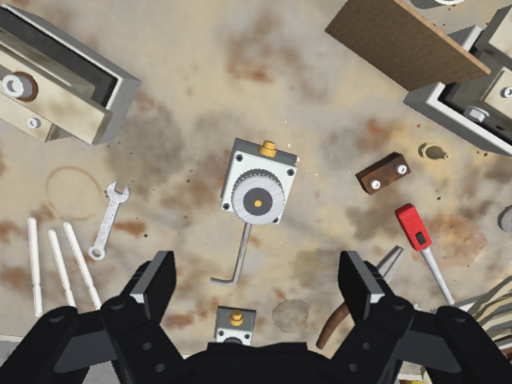

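The stem is at (258,203.5), predicted (258,202.5), so the axis is at about (599.5, -33.7). Lowering onto it.

Request:
{"fn": "jog_arm", "kwargs": {
  "increments": [
    {"translation": [-0.0005, -0.0007, -0.025], "rotation": [0, 0, 0], "hand": 1},
    {"translation": [-0.0005, -0.0007, -0.05], "rotation": [0, 0, 0], "hand": 1},
    {"translation": [-0.0005, -0.0007, -0.075], "rotation": [0, 0, 0], "hand": 1},
    {"translation": [-0.0005, -0.0007, -0.095], "rotation": [0, 0, 0], "hand": 1},
    {"translation": [-0.0005, -0.0007, -0.095], "rotation": [0, 0, 0], "hand": 1}
  ]
}}

```text
time_s: 1.03
tool_pos: [598.8, -33.1, 53.9]
orientation: [-179.8, -0.1, 97.0]
ft_force: [-0.0, -0.4, -0.5]
finger_gap: 85.5
```

Request:
{"fn": "jog_arm", "kwargs": {
  "increments": [
    {"translation": [0, 0, 0], "rotation": [0, 0, 0], "hand": 0.6},
    {"translation": [0, 0, 0], "rotation": [0, 0, 0], "hand": 0.5},
    {"translation": [0, 0, 0], "rotation": [0, 0, 0], "hand": 0.4},
    {"translation": [0, 0, 0], "rotation": [0, 0, 0], "hand": 0.3},
    {"translation": [0, 0, 0], "rotation": [0, 0, 0], "hand": 0}
  ],
  "grip_force": 100
}}

```text
time_s: 1.45
tool_pos: [600.5, -33.7, 58.8]
orientation: [179.8, 0.1, 97.0]
ft_force: [-2.5, 1.0, 15.3]
finger_gap: 40.3
```

Request:
{"fn": "jog_arm", "kwargs": {
  "increments": [
    {"translation": [0, 0, 0], "rotation": [0, 0, 0], "hand": 0},
    {"translation": [0, 0, 0], "rotation": [0, 0, 0], "hand": 0},
    {"translation": [0, 0, 0], "rotation": [0, 0, 0], "hand": 0},
    {"translation": [0, 0, 0], "rotation": [0, 0, 0], "hand": 0},
    {"translation": [0, 0, 0], "rotation": [0, 0, 0], "hand": 0}
  ]
}}

```text
time_s: 1.87
tool_pos: [600.4, -33.7, 58.8]
orientation: [179.8, 0.1, 97.0]
ft_force: [-2.8, 1.3, 14.9]
finger_gap: 40.1
```

```bash
cat > o.py <<'E'
from station import ctrl
s=ctrl.observe();print(s["time_s"],s["tool_pos"].round(1),s["orientation"].round(1),"q6",s["joint_positions"][5].round(1),"F",s["ft_force"].round(1),"M",s["torque"].round(3),s["finger_gap"])
E
python3 o.py; python3 - <<'E'
from h import *
cv2.imwrite("pics/w2.png",ctrl.get_image("wrist")[:,:,::-1])
E
```

```text
1.8667 [600.4 -33.7  58.8] [1.798e+02 1.000e-01 9.700e+01] q6 -16.5 F [-2.8  1.3 14.9] M [0.158 0.7   0.002] 40.10784284066942
```

View pics/w2.png

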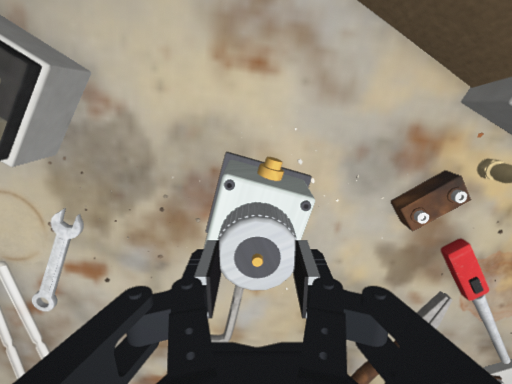

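Request:
{"fn": "jog_arm", "kwargs": {
  "increments": [
    {"translation": [0.0005, 0, 0.001], "rotation": [0, 0, 0], "hand": 0},
    {"translation": [0.001, 0, 0.002], "rotation": [0, 0, 0], "hand": 0},
    {"translation": [0.001, 0, 0.003], "rotation": [0, 0, 0], "hand": 0},
    {"translation": [0.001, 0, 0.003], "rotation": [0, 0, 0], "hand": 0},
    {"translation": [0.001, 0, 0.003], "rotation": [0, 0, 0], "hand": 0}
  ]
}}

```text
time_s: 2.33
tool_pos: [600.4, -33.7, 59.1]
orientation: [-180.0, -0.0, 97.0]
ft_force: [-2.9, 0.8, -2.9]
finger_gap: 40.2
```

```bash
python3 o.py; python3 -c "
from station import ctrl;print(ctrl.hold_point_z)"
```

```text
2.3333 [600.4 -33.7  59.1] [-180.   -0.   97.] q6 -16.5 F [-2.9  0.8 -2.9] M [-0.031  0.212  0.015] 40.188759671159886
18.700000000000003
```

Gripped with the load relieved. Now turning clockwise in 10° steps, watching the moment.

Request:
{"fn": "jog_arm", "kwargs": {
  "increments": [
    {"translation": [0, 0, 0], "rotation": [0, 0, -0.5], "hand": 0},
    {"translation": [0, 0, 0], "rotation": [0, 0, -1], "hand": 0},
    {"translation": [0, 0, 0], "rotation": [0, 0, -1.5], "hand": 0},
    {"translation": [0, 0, 0], "rotation": [0, 0, -2], "hand": 0},
    {"translation": [0, 0, 0], "rotation": [0, 0, -2], "hand": 0}
  ]
}}

```text
time_s: 2.75
tool_pos: [600.3, -33.7, 59.1]
orientation: [-180.0, -0.0, 86.9]
ft_force: [-4.0, -1.2, -2.0]
finger_gap: 40.3
```

```bash
python3 o.py
```

```text
2.75 [600.3 -33.7  59.1] [-180.    -0.    86.9] q6 -6.4 F [-4.  -1.2 -2. ] M [-0.172  0.399 -0.211] 40.286743813944874
```

Request:
{"fn": "jog_arm", "kwargs": {
  "increments": [
    {"translation": [0, 0, 0], "rotation": [0, 0, -0.5], "hand": 0},
    {"translation": [0, 0, 0], "rotation": [0, 0, -1], "hand": 0},
    {"translation": [0, 0, 0], "rotation": [0, 0, -1.5], "hand": 0},
    {"translation": [0, 0, 0], "rotation": [0, 0, -2], "hand": 0},
    {"translation": [0, 0, 0], "rotation": [0, 0, -2], "hand": 0}
  ]
}}

```text
time_s: 3.17
tool_pos: [600.2, -33.6, 59.1]
orientation: [-180.0, 0.0, 77.0]
ft_force: [-4.6, -0.4, -1.5]
finger_gap: 39.8
```

```bash
python3 o.py
```

```text
3.1667 [600.2 -33.6  59.1] [-180.    0.   77.] q6 3.5 F [-4.6 -0.4 -1.5] M [-0.095  0.564  0.015] 39.82945542718536
```

Request:
{"fn": "jog_arm", "kwargs": {
  "increments": [
    {"translation": [0, 0, 0], "rotation": [0, 0, -0.3], "hand": 0},
    {"translation": [0, 0, 0], "rotation": [0, 0, -0.7], "hand": 0},
    {"translation": [0, 0, 0], "rotation": [0, 0, -1], "hand": 0},
    {"translation": [0, 0, 0], "rotation": [0, 0, -1], "hand": 0},
    {"translation": [0, 0, 0], "rotation": [0, 0, -1], "hand": 0}
  ]
}}

```text
time_s: 3.58
tool_pos: [600.0, -33.6, 59.1]
orientation: [-179.9, 0.0, 72.2]
ft_force: [-5.4, 0.4, -1.1]
finger_gap: 39.8
```

```bash
python3 o.py
```

```text
3.5833 [600.  -33.6  59.1] [-179.9    0.    72.2] q6 8.3 F [-5.4  0.4 -1.1] M [-0.097  0.819  0.217] 39.84295188099983
```

Request:
{"fn": "jog_arm", "kwargs": {
  "increments": [
    {"translation": [0, 0, 0], "rotation": [0, 0, -0.3], "hand": 0},
    {"translation": [0, 0, 0], "rotation": [0, 0, -0.7], "hand": 0},
    {"translation": [0, 0, 0], "rotation": [0, 0, -1], "hand": 0},
    {"translation": [0, 0, 0], "rotation": [0, 0, -1], "hand": 0},
    {"translation": [0, 0, 0], "rotation": [0, 0, -1], "hand": 0}
  ]
}}

```text
time_s: 4.0
tool_pos: [599.9, -33.5, 59.0]
orientation: [-179.9, 0.0, 67.2]
ft_force: [-5.9, 1.6, -0.2]
finger_gap: 40.1
```

```bash
python3 o.py
```

```text
4.0 [599.9 -33.5  59. ] [-179.9    0.    67.2] q6 13.3 F [-5.9  1.6 -0.2] M [0.124 0.883 0.268] 40.13595383863138
```

Request:
{"fn": "jog_arm", "kwargs": {
  "increments": [
    {"translation": [-0.001, 0, 0], "rotation": [0, 0, -0.3], "hand": 0},
    {"translation": [-0.001, 0, 0], "rotation": [0, 0, -0.7], "hand": 0},
    {"translation": [-0.001, 0, 0], "rotation": [0, 0, -1], "hand": 0},
    {"translation": [-0.001, 0, 0], "rotation": [0, 0, -1], "hand": 0},
    {"translation": [-0.001, 0, 0], "rotation": [0, 0, -1], "hand": 0}
  ]
}}

```text
time_s: 4.42
tool_pos: [599.7, -33.7, 59.1]
orientation: [180.0, -0.0, 62.1]
ft_force: [-1.1, 0.0, -3.8]
finger_gap: 40.2
```

```bash
python3 o.py
```

```text
4.4167 [599.7 -33.7  59.1] [180.   -0.   62.1] q6 18.4 F [-1.1  0.  -3.8] M [ 0.056  0.224 -0.163] 40.2270093486165
```

Request:
{"fn": "jog_arm", "kwargs": {
  "increments": [
    {"translation": [0, 0, 0], "rotation": [0, 0, -0.3], "hand": 0},
    {"translation": [0, 0, 0], "rotation": [0, 0, -0.7], "hand": 0},
    {"translation": [0, 0, 0], "rotation": [0, 0, -1], "hand": 0},
    {"translation": [0, 0, 0], "rotation": [0, 0, -1], "hand": 0},
    {"translation": [0, 0, 0], "rotation": [0, 0, -1], "hand": 0}
  ]
}}

```text
time_s: 4.83
tool_pos: [599.6, -33.6, 59.1]
orientation: [180.0, -0.0, 57.1]
ft_force: [-1.1, 1.1, -6.1]
finger_gap: 40.7
```

```bash
python3 o.py
```

```text
4.8333 [599.6 -33.6  59.1] [180.   -0.   57.1] q6 23.4 F [-1.1  1.1 -6.1] M [ 0.048  0.124 -0.125] 40.67570982531711
```

Request:
{"fn": "jog_arm", "kwargs": {
  "increments": [
    {"translation": [0, 0, 0], "rotation": [0, 0, -0.3], "hand": 0},
    {"translation": [0, 0, 0], "rotation": [0, 0, -0.7], "hand": 0},
    {"translation": [0, 0, 0], "rotation": [0, 0, -1], "hand": 0},
    {"translation": [0, 0, 0], "rotation": [0, 0, -1], "hand": 0},
    {"translation": [0, 0, 0], "rotation": [0, 0, -1], "hand": 0}
  ]
}}

```text
time_s: 5.25
tool_pos: [599.6, -33.6, 59.1]
orientation: [180.0, -0.0, 52.1]
ft_force: [-2.9, 1.2, -5.0]
finger_gap: 39.9
```

```bash
python3 o.py
```

```text
5.25 [599.6 -33.6  59.1] [180.   -0.   52.1] q6 28.4 F [-2.9  1.2 -5. ] M [ 0.235  0.285 -0.196] 39.93049083526409
```

Request:
{"fn": "jog_arm", "kwargs": {
  "increments": [
    {"translation": [0, 0, 0], "rotation": [0, 0, -0.3], "hand": 0},
    {"translation": [0, 0, 0], "rotation": [0, 0, -0.7], "hand": 0},
    {"translation": [0, 0, 0], "rotation": [0, 0, -1], "hand": 0},
    {"translation": [0, 0, 0], "rotation": [0, 0, -1], "hand": 0},
    {"translation": [0, 0, 0], "rotation": [0, 0, -1], "hand": 0}
  ]
}}

```text
time_s: 5.67
tool_pos: [599.6, -33.5, 59.1]
orientation: [180.0, -0.0, 47.1]
ft_force: [-0.7, 3.2, -3.8]
finger_gap: 40.1
```

```bash
python3 o.py
```

```text
5.6667 [599.6 -33.5  59.1] [180.   -0.   47.1] q6 33.4 F [-0.7  3.2 -3.8] M [ 0.414  0.154 -0.118] 40.144286576523875
```

Request:
{"fn": "jog_arm", "kwargs": {
  "increments": [
    {"translation": [0, 0, 0], "rotation": [0, 0, -0.3], "hand": 0},
    {"translation": [0, 0, 0], "rotation": [0, 0, -0.7], "hand": 0},
    {"translation": [0, 0, 0], "rotation": [0, 0, -1], "hand": 0},
    {"translation": [0, 0, 0], "rotation": [0, 0, -1], "hand": 0},
    {"translation": [0, 0, 0], "rotation": [0, 0, -1], "hand": 0}
  ]
}}

```text
time_s: 6.08
tool_pos: [599.5, -33.5, 59.1]
orientation: [-180.0, -0.0, 42.1]
ft_force: [-0.5, 4.5, -3.4]
finger_gap: 40.3
```

```bash
python3 o.py
```

```text
6.0833 [599.5 -33.5  59.1] [-180.    -0.    42.1] q6 38.4 F [-0.5  4.5 -3.4] M [0.715 0.164 0.033] 40.25067596791127
```

Request:
{"fn": "jog_arm", "kwargs": {
  "increments": [
    {"translation": [0, 0, 0], "rotation": [0, 0, -0.3], "hand": 0},
    {"translation": [0, 0, 0], "rotation": [0, 0, -0.7], "hand": 0},
    {"translation": [0, 0, 0], "rotation": [0, 0, -1], "hand": 0},
    {"translation": [0, 0, 0], "rotation": [0, 0, -1], "hand": 0},
    {"translation": [0, 0, 0], "rotation": [0, 0, -1], "hand": 0}
  ]
}}

```text
time_s: 6.5
tool_pos: [599.5, -33.3, 59.1]
orientation: [-180.0, -0.0, 37.1]
ft_force: [-0.3, 5.0, -2.4]
finger_gap: 39.9
```

```bash
python3 o.py
```

```text
6.5 [599.5 -33.3  59.1] [-180.    -0.    37.1] q6 43.4 F [-0.3  5.  -2.4] M [0.856 0.206 0.073] 39.85603347442351
```

Request:
{"fn": "jog_arm", "kwargs": {
  "increments": [
    {"translation": [0, 0.001, 0], "rotation": [0, 0, -0.3], "hand": 0},
    {"translation": [0, 0.001, 0], "rotation": [0, 0, -0.7], "hand": 0},
    {"translation": [0, 0.001, 0], "rotation": [0, 0, -1], "hand": 0},
    {"translation": [0, 0.001, 0], "rotation": [0, 0, -1], "hand": 0},
    {"translation": [0, 0.001, 0], "rotation": [0, 0, -1], "hand": 0}
  ]
}}

```text
time_s: 6.92
tool_pos: [599.4, -33.0, 59.1]
orientation: [180.0, 0.0, 32.1]
ft_force: [-2.1, -1.2, -2.4]
finger_gap: 39.8
```

```bash
python3 o.py
```

```text
6.9167 [599.4 -33.   59.1] [180.    0.   32.1] q6 48.5 F [-2.1 -1.2 -2.4] M [-0.238  0.375  0.341] 39.78316200568323
```

Request:
{"fn": "jog_arm", "kwargs": {
  "increments": [
    {"translation": [0, 0, 0], "rotation": [0, 0, -0.3], "hand": 0},
    {"translation": [0, 0, 0], "rotation": [0, 0, -0.7], "hand": 0},
    {"translation": [0, 0, 0], "rotation": [0, 0, -1], "hand": 0},
    {"translation": [0, 0, 0], "rotation": [0, 0, -1], "hand": 0},
    {"translation": [0, 0, 0], "rotation": [0, 0, -1], "hand": 0}
  ]
}}

```text
time_s: 7.33
tool_pos: [599.3, -32.9, 59.1]
orientation: [-180.0, 0.0, 27.1]
ft_force: [-3.1, -0.4, -2.6]
finger_gap: 40.2
```

```bash
python3 o.py
```

```text
7.3333 [599.3 -32.9  59.1] [-180.     0.    27.1] q6 53.5 F [-3.1 -0.4 -2.6] M [-0.252  0.505  0.348] 40.15684877598877
```

Request:
{"fn": "jog_arm", "kwargs": {
  "increments": [
    {"translation": [0, 0, 0], "rotation": [0, 0, -0.3], "hand": 0},
    {"translation": [0, 0, 0], "rotation": [0, 0, -0.7], "hand": 0},
    {"translation": [0, 0, 0], "rotation": [0, 0, -1], "hand": 0},
    {"translation": [0, 0, 0], "rotation": [0, 0, -1], "hand": 0},
    {"translation": [0, 0, 0], "rotation": [0, 0, -1], "hand": 0}
  ]
}}

```text
time_s: 7.75
tool_pos: [599.3, -33.0, 59.1]
orientation: [-180.0, 0.0, 22.1]
ft_force: [-5.2, -3.1, 1.0]
finger_gap: 40.0
```

```bash
python3 o.py
```

```text
7.75 [599.3 -33.   59.1] [-180.     0.    22.1] q6 58.5 F [-5.2 -3.1  1. ] M [-0.507  0.702 -0.08 ] 39.986858402908645
```

Request:
{"fn": "jog_arm", "kwargs": {
  "increments": [
    {"translation": [0, 0, 0], "rotation": [0, 0, -0.3], "hand": 0},
    {"translation": [0, 0, 0], "rotation": [0, 0, -0.7], "hand": 0},
    {"translation": [0, 0, 0], "rotation": [0, 0, -1], "hand": 0},
    {"translation": [0, 0, 0], "rotation": [0, 0, -1], "hand": 0},
    {"translation": [0, 0, 0], "rotation": [0, 0, -1], "hand": 0}
  ]
}}

```text
time_s: 8.17
tool_pos: [599.2, -32.9, 59.1]
orientation: [-180.0, 0.0, 17.1]
ft_force: [-3.9, -2.8, -3.4]
finger_gap: 40.2
```

```bash
python3 o.py
```

```text
8.1667 [599.2 -32.9  59.1] [-180.     0.    17.1] q6 63.5 F [-3.9 -2.8 -3.4] M [-0.564  0.789 -0.201] 40.15004845580288
```

Request:
{"fn": "jog_arm", "kwargs": {
  "increments": [
    {"translation": [-0.0005, -0.0005, 0], "rotation": [0, 0, -0.3], "hand": 0},
    {"translation": [-0.0005, -0.0005, 0], "rotation": [0, 0, -0.7], "hand": 0},
    {"translation": [-0.0005, -0.0005, 0], "rotation": [0, 0, -1], "hand": 0},
    {"translation": [-0.0005, -0.0005, 0], "rotation": [0, 0, -1], "hand": 0},
    {"translation": [-0.0005, -0.0005, 0], "rotation": [0, 0, -1], "hand": 0}
  ]
}}

```text
time_s: 8.58
tool_pos: [599.2, -33.0, 59.1]
orientation: [-180.0, -0.0, 12.1]
ft_force: [-1.0, 1.7, -3.8]
finger_gap: 40.2
```

```bash
python3 o.py
```

```text
8.5833 [599.2 -33.   59.1] [-180.    -0.    12.1] q6 68.4 F [-1.   1.7 -3.8] M [ 0.281  0.172 -0.227] 40.22802922309565
```

Request:
{"fn": "jog_arm", "kwargs": {
  "increments": [
    {"translation": [0, 0, 0], "rotation": [0, 0, -0.3], "hand": 0},
    {"translation": [0, 0, 0], "rotation": [0, 0, -0.7], "hand": 0},
    {"translation": [0, 0, 0], "rotation": [0, 0, -1], "hand": 0},
    {"translation": [0, 0, 0], "rotation": [0, 0, -1], "hand": 0},
    {"translation": [0, 0, 0], "rotation": [0, 0, -1], "hand": 0}
  ]
}}

```text
time_s: 9.0
tool_pos: [599.2, -32.9, 59.1]
orientation: [-180.0, -0.0, 7.1]
ft_force: [0.2, 4.2, -3.2]
finger_gap: 40.4
```

```bash
python3 o.py
```

```text
9.0 [599.2 -32.9  59.1] [-180.    -0.     7.1] q6 73.4 F [ 0.2  4.2 -3.2] M [ 0.744  0.019 -0.04 ] 40.39414675943474
```

Three clicks passed so far; near a notch at about yaw 6°.

Request:
{"fn": "jog_arm", "kwargs": {
  "increments": [
    {"translation": [0, 0.0005, 0], "rotation": [0, 0, -0.3], "hand": 0},
    {"translation": [0, 0.0005, 0], "rotation": [0, 0, -0.7], "hand": 0},
    {"translation": [0, 0.0005, 0], "rotation": [0, 0, -1], "hand": 0},
    {"translation": [0, 0.0005, 0], "rotation": [0, 0, -1], "hand": 0},
    {"translation": [0, 0.0005, 0], "rotation": [0, 0, -1], "hand": 0}
  ]
}}

```text
time_s: 9.42
tool_pos: [599.2, -32.7, 59.1]
orientation: [180.0, -0.0, 2.1]
ft_force: [0.6, 2.2, -3.7]
finger_gap: 40.0
```

```bash
python3 o.py
```

```text
9.4167 [599.2 -32.7  59.1] [180.   -0.    2.1] q6 78.5 F [ 0.6  2.2 -3.7] M [0.361 0.01  0.008] 39.97721309941104
```

Request:
{"fn": "jog_arm", "kwargs": {
  "increments": [
    {"translation": [0, 0, 0], "rotation": [0, 0, -0.3], "hand": 0},
    {"translation": [0, 0, 0], "rotation": [0, 0, -0.7], "hand": 0},
    {"translation": [0, 0, 0], "rotation": [0, 0, -1], "hand": 0},
    {"translation": [0, 0, 0], "rotation": [0, 0, -1], "hand": 0},
    {"translation": [0, 0, 0], "rotation": [0, 0, -1], "hand": 0}
  ]
}}

```text
time_s: 9.83
tool_pos: [599.1, -32.6, 59.1]
orientation: [180.0, -0.0, -2.9]
ft_force: [-0.3, 3.4, -4.2]
finger_gap: 40.0
```

```bash
python3 o.py
```

```text
9.8333 [599.1 -32.6  59.1] [180.   -0.   -2.9] q6 83.5 F [-0.3  3.4 -4.2] M [ 0.56  -0.053  0.108] 40.02910133688865
```

Request:
{"fn": "jog_arm", "kwargs": {
  "increments": [
    {"translation": [0, 0.0005, 0], "rotation": [0, 0, -0.3], "hand": 0},
    {"translation": [0, 0.0005, 0], "rotation": [0, 0, -0.7], "hand": 0},
    {"translation": [0, 0.0005, 0], "rotation": [0, 0, -1], "hand": 0},
    {"translation": [0, 0.0005, 0], "rotation": [0, 0, -1], "hand": 0},
    {"translation": [0, 0.0005, 0], "rotation": [0, 0, -1], "hand": 0}
  ]
}}

```text
time_s: 10.25
tool_pos: [599.1, -32.3, 59.1]
orientation: [180.0, -0.0, -7.9]
ft_force: [-0.0, 2.5, -4.0]
finger_gap: 40.2
```

```bash
python3 o.py
```

```text
10.25 [599.1 -32.3  59.1] [180.   -0.   -7.9] q6 88.5 F [-0.   2.5 -4. ] M [ 0.244 -0.082  0.356] 40.22424565315408
```

Request:
{"fn": "jog_arm", "kwargs": {
  "increments": [
    {"translation": [0, 0, 0], "rotation": [0, 0, -0.3], "hand": 0},
    {"translation": [0, 0, 0], "rotation": [0, 0, -0.7], "hand": 0},
    {"translation": [0, 0, 0], "rotation": [0, 0, -1], "hand": 0},
    {"translation": [0, 0, 0], "rotation": [0, 0, -1], "hand": 0},
    {"translation": [0, 0, 0], "rotation": [0, 0, -1], "hand": 0}
  ]
}}

```text
time_s: 10.67
tool_pos: [599.1, -32.3, 59.2]
orientation: [180.0, -0.0, -12.9]
ft_force: [0.7, 1.6, -2.9]
finger_gap: 40.3
```

```bash
python3 o.py
```

```text
10.6667 [599.1 -32.3  59.2] [180.   -0.  -12.9] q6 93.5 F [ 0.7  1.6 -2.9] M [ 0.119 -0.024  0.013] 40.271317243944736
```

Request:
{"fn": "jog_arm", "kwargs": {
  "increments": [
    {"translation": [0, 0, 0], "rotation": [0, 0, -0.3], "hand": 0},
    {"translation": [0, 0, 0], "rotation": [0, 0, -0.7], "hand": 0},
    {"translation": [0, 0, 0], "rotation": [0, 0, -1], "hand": 0},
    {"translation": [0, 0, 0], "rotation": [0, 0, -1], "hand": 0},
    {"translation": [0, 0, 0], "rotation": [0, 0, -1], "hand": 0}
  ]
}}

```text
time_s: 11.08
tool_pos: [599.0, -32.4, 59.2]
orientation: [180.0, -0.0, -17.9]
ft_force: [-0.6, -0.8, -3.5]
finger_gap: 40.3
```

```bash
python3 o.py
```

```text
11.0833 [599.  -32.4  59.2] [180.   -0.  -17.9] q6 98.5 F [-0.6 -0.8 -3.5] M [-0.152 -0.034 -0.483] 40.26873223997418
```

Request:
{"fn": "jog_arm", "kwargs": {
  "increments": [
    {"translation": [0, 0, 0], "rotation": [0, 0, -0.3], "hand": 0},
    {"translation": [0, 0, 0], "rotation": [0, 0, -0.7], "hand": 0},
    {"translation": [0, 0, 0], "rotation": [0, 0, -1], "hand": 0},
    {"translation": [0, 0, 0], "rotation": [0, 0, -1], "hand": 0},
    {"translation": [0, 0, 0], "rotation": [0, 0, -1], "hand": 0}
  ]
}}

```text
time_s: 11.5
tool_pos: [599.1, -32.3, 59.2]
orientation: [-180.0, -0.0, -22.9]
ft_force: [1.3, 0.3, -5.0]
finger_gap: 40.1
```

```bash
python3 o.py
```

```text
11.5 [599.1 -32.3  59.2] [-180.    -0.   -22.9] q6 103.5 F [ 1.3  0.3 -5. ] M [-0.005 -0.084 -0.296] 40.07333545849742
```

Request:
{"fn": "jog_arm", "kwargs": {
  "increments": [
    {"translation": [0, 0, 0], "rotation": [0, 0, -0.3], "hand": 0},
    {"translation": [0, 0, 0], "rotation": [0, 0, -0.7], "hand": 0},
    {"translation": [0, 0, 0], "rotation": [0, 0, -1], "hand": 0},
    {"translation": [0, 0, 0], "rotation": [0, 0, -1], "hand": 0},
    {"translation": [0, 0, 0], "rotation": [0, 0, -1], "hand": 0}
  ]
}}

```text
time_s: 11.92
tool_pos: [599.2, -32.1, 59.2]
orientation: [-180.0, -0.0, -27.9]
ft_force: [2.7, 1.0, -5.2]
finger_gap: 40.1
```

```bash
python3 o.py
```

```text
11.9167 [599.2 -32.1  59.2] [-180.    -0.   -27.9] q6 108.5 F [ 2.7  1.  -5.2] M [ 0.194 -0.41  -0.136] 40.07610421755577
```

Request:
{"fn": "jog_arm", "kwargs": {
  "increments": [
    {"translation": [0, 0, 0], "rotation": [0, 0, -0.3], "hand": 0},
    {"translation": [0, 0, 0], "rotation": [0, 0, -0.7], "hand": 0},
    {"translation": [0, 0, 0], "rotation": [0, 0, -1], "hand": 0},
    {"translation": [0, 0, 0], "rotation": [0, 0, -1], "hand": 0},
    {"translation": [0, 0, 0], "rotation": [0, 0, -1], "hand": 0}
  ]
}}

```text
time_s: 12.33
tool_pos: [599.3, -32.1, 59.2]
orientation: [-180.0, -0.0, -32.9]
ft_force: [3.4, 2.4, -4.5]
finger_gap: 40.2
```

```bash
python3 o.py
```

```text
12.3333 [599.3 -32.1  59.2] [-180.    -0.   -32.9] q6 113.5 F [ 3.4  2.4 -4.5] M [ 0.455 -0.625  0.047] 40.1815583930233
```

Request:
{"fn": "jog_arm", "kwargs": {
  "increments": [
    {"translation": [0.0005, 0.0005, 0], "rotation": [0, 0, -0.3], "hand": 0},
    {"translation": [0.0005, 0.0005, 0], "rotation": [0, 0, -0.7], "hand": 0},
    {"translation": [0.0005, 0.0005, 0], "rotation": [0, 0, -1], "hand": 0},
    {"translation": [0.0005, 0.0005, 0], "rotation": [0, 0, -1], "hand": 0},
    {"translation": [0.0005, 0.0005, 0], "rotation": [0, 0, -1], "hand": 0}
  ]
}}

```text
time_s: 12.75
tool_pos: [599.5, -31.8, 59.1]
orientation: [180.0, -0.0, -37.8]
ft_force: [2.1, 0.2, -4.5]
finger_gap: 40.3
```

```bash
python3 o.py
```

```text
12.75 [599.5 -31.8  59.1] [180.   -0.  -37.8] q6 118.5 F [ 2.1  0.2 -4.5] M [ 0.042 -0.269  0.583] 40.29718502172029
```

Request:
{"fn": "jog_arm", "kwargs": {
  "increments": [
    {"translation": [0, 0, 0], "rotation": [0, 0, -0.3], "hand": 0},
    {"translation": [0, 0, 0], "rotation": [0, 0, -0.6], "hand": 0},
    {"translation": [0, 0, 0], "rotation": [0, 0, -0.8], "hand": 0},
    {"translation": [0, 0, 0], "rotation": [0, 0, -0.8], "hand": 0},
    {"translation": [0, 0, 0], "rotation": [0, 0, -0.8], "hand": 0}
  ]
}}

```text
time_s: 13.17
tool_pos: [599.6, -31.7, 59.1]
orientation: [180.0, -0.0, -41.9]
ft_force: [3.2, -0.2, -5.2]
finger_gap: 40.2
```

```bash
python3 o.py
```

```text
13.1667 [599.6 -31.7  59.1] [180.   -0.  -41.9] q6 122.6 F [ 3.2 -0.2 -5.2] M [-0.017 -0.424  0.667] 40.185749976587125
```

The seat is felt: 0.58 then 0.67 N m, with slope of about 1 N m/rad. I'll go slightly deeper and hold, then open.

Request:
{"fn": "jog_arm", "kwargs": {
  "increments": [
    {"translation": [0, 0, 0], "rotation": [0, 0, -0.3], "hand": 0},
    {"translation": [0, 0, 0], "rotation": [0, 0, -0.3], "hand": 0},
    {"translation": [0, 0, 0], "rotation": [0, 0, -0.3], "hand": 0},
    {"translation": [0, 0, 0], "rotation": [0, 0, -0.3], "hand": 0},
    {"translation": [0, 0, 0], "rotation": [0, 0, -0.3], "hand": 0}
  ]
}}

```text
time_s: 13.58
tool_pos: [599.6, -31.7, 59.2]
orientation: [180.0, -0.0, -43.4]
ft_force: [2.8, -0.1, -4.3]
finger_gap: 40.0
```

```bash
python3 o.py
```

```text
13.5833 [599.6 -31.7  59.2] [180.   -0.  -43.4] q6 124.1 F [ 2.8 -0.1 -4.3] M [-0.027 -0.446  0.677] 40.016907582076946
```

Request:
{"fn": "jog_arm", "kwargs": {
  "increments": [
    {"translation": [0, 0, 0], "rotation": [0, 0, 0.5], "hand": 0},
    {"translation": [0, 0, 0], "rotation": [0, 0, 1], "hand": 0},
    {"translation": [0, 0, 0], "rotation": [0, 0, 1.3], "hand": 0},
    {"translation": [0, 0, 0], "rotation": [0, 0, 1.3], "hand": 0},
    {"translation": [0, 0, 0], "rotation": [0, 0, 1.3], "hand": 0}
  ]
}}

```text
time_s: 14.0
tool_pos: [599.5, -31.8, 59.2]
orientation: [180.0, -0.0, -37.0]
ft_force: [2.3, -0.7, -4.1]
finger_gap: 40.5
```

```bash
python3 o.py
```

```text
14.0 [599.5 -31.8  59.2] [180.  -0. -37.] q6 117.7 F [ 2.3 -0.7 -4.1] M [-0.203 -0.364  0.594] 40.53890707680991
```

Request:
{"fn": "jog_arm", "kwargs": {
  "increments": [
    {"translation": [0, 0, 0], "rotation": [0, 0, 0.4], "hand": 0},
    {"translation": [0, 0, 0], "rotation": [0, 0, 0.8], "hand": 0},
    {"translation": [0, 0, 0], "rotation": [0, 0, 1], "hand": 0},
    {"translation": [0, 0, 0], "rotation": [0, 0, 1], "hand": 0},
    {"translation": [0, 0, 0], "rotation": [0, 0, 1], "hand": 0}
  ]
}}

```text
time_s: 14.42
tool_pos: [599.4, -31.9, 59.1]
orientation: [180.0, 0.0, -32.1]
ft_force: [-0.1, -2.9, -3.9]
finger_gap: 40.3
```

```bash
python3 o.py
```

```text
14.4167 [599.4 -31.9  59.1] [180.    0.  -32.1] q6 112.8 F [-0.1 -2.9 -3.9] M [-0.681  0.003  0.057] 40.34830772108745
```

Request:
{"fn": "jog_arm", "kwargs": {
  "increments": [
    {"translation": [0, -0.0005, 0], "rotation": [0, 0, 0.3], "hand": 0},
    {"translation": [0, -0.0005, 0], "rotation": [0, 0, 0.7], "hand": 0},
    {"translation": [0, -0.0005, 0], "rotation": [0, 0, 1], "hand": 0},
    {"translation": [0, -0.0005, 0], "rotation": [0, 0, 1], "hand": 0},
    {"translation": [0, -0.0005, 0], "rotation": [0, 0, 1], "hand": 0}
  ]
}}

```text
time_s: 14.83
tool_pos: [599.2, -32.1, 59.1]
orientation: [180.0, 0.0, -27.1]
ft_force: [-1.0, -0.9, -2.0]
finger_gap: 40.1
```

```bash
python3 o.py
```

```text
14.8333 [599.2 -32.1  59.1] [180.    0.  -27.1] q6 107.7 F [-1.  -0.9 -2. ] M [-0.264  0.131 -0.087] 40.11944835755596
```

Request:
{"fn": "jog_arm", "kwargs": {
  "increments": [
    {"translation": [0, 0, 0], "rotation": [0, 0, 0.3], "hand": 0},
    {"translation": [0, 0, 0], "rotation": [0, 0, 0.7], "hand": 0},
    {"translation": [0, 0, 0], "rotation": [0, 0, 1], "hand": 0},
    {"translation": [0, 0, 0], "rotation": [0, 0, 1], "hand": 0},
    {"translation": [0, 0, 0], "rotation": [0, 0, 1], "hand": 0}
  ]
}}

```text
time_s: 15.25
tool_pos: [599.2, -32.2, 59.1]
orientation: [180.0, 0.0, -22.1]
ft_force: [-1.8, -3.2, -2.0]
finger_gap: 39.8
```

```bash
python3 o.py
```

```text
15.25 [599.2 -32.2  59.1] [180.    0.  -22.1] q6 102.7 F [-1.8 -3.2 -2. ] M [-0.532  0.32  -0.41 ] 39.804386496835136
```

Request:
{"fn": "jog_arm", "kwargs": {
  "increments": [
    {"translation": [0, 0, 0], "rotation": [0, 0, 0.3], "hand": 0},
    {"translation": [0, 0, 0], "rotation": [0, 0, 0.7], "hand": 0},
    {"translation": [0, 0, 0], "rotation": [0, 0, 1], "hand": 0},
    {"translation": [0, 0, 0], "rotation": [0, 0, 1], "hand": 0},
    {"translation": [0, 0, 0], "rotation": [0, 0, 1], "hand": 0}
  ]
}}

```text
time_s: 15.67
tool_pos: [599.2, -32.2, 59.0]
orientation: [180.0, 0.0, -17.1]
ft_force: [-3.2, -3.6, -2.4]
finger_gap: 40.0
```

```bash
python3 o.py
```

```text
15.6667 [599.2 -32.2  59. ] [180.    0.  -17.1] q6 97.7 F [-3.2 -3.6 -2.4] M [-0.549  0.572 -0.104] 39.958345723205625
```

Request:
{"fn": "jog_arm", "kwargs": {
  "increments": [
    {"translation": [0, 0, 0], "rotation": [0, 0, 0.3], "hand": 0},
    {"translation": [0, 0, 0], "rotation": [0, 0, 0.7], "hand": 0},
    {"translation": [0, 0, 0], "rotation": [0, 0, 1], "hand": 0},
    {"translation": [0, 0, 0], "rotation": [0, 0, 1], "hand": 0},
    {"translation": [0, 0, 0], "rotation": [0, 0, 1], "hand": 0}
  ]
}}

```text
time_s: 16.08
tool_pos: [599.2, -32.1, 59.1]
orientation: [180.0, 0.0, -12.1]
ft_force: [-3.2, -1.5, -0.9]
finger_gap: 40.1
```

```bash
python3 o.py
```

```text
16.0833 [599.2 -32.1  59.1] [180.    0.  -12.1] q6 92.7 F [-3.2 -1.5 -0.9] M [-0.508  0.669  0.183] 40.09180202408194
```

First click crossed (−0.41, then +0.18). Continuing.

Request:
{"fn": "jog_arm", "kwargs": {
  "increments": [
    {"translation": [-0.0003, -0.0003, 0], "rotation": [0, 0, 0.3], "hand": 0},
    {"translation": [-0.0003, -0.0003, 0], "rotation": [0, 0, 0.7], "hand": 0},
    {"translation": [-0.0003, -0.0003, 0], "rotation": [0, 0, 1], "hand": 0},
    {"translation": [-0.0003, -0.0003, 0], "rotation": [0, 0, 1], "hand": 0},
    {"translation": [-0.0003, -0.0003, 0], "rotation": [0, 0, 1], "hand": 0}
  ]
}}

```text
time_s: 16.5
tool_pos: [599.1, -32.3, 59.1]
orientation: [180.0, 0.0, -7.1]
ft_force: [-3.4, -1.5, -2.0]
finger_gap: 39.9
```

```bash
python3 o.py
```

```text
16.5 [599.1 -32.3  59.1] [180.    0.   -7.1] q6 87.7 F [-3.4 -1.5 -2. ] M [-0.342  0.482  0.174] 39.92815225390843
```

Request:
{"fn": "jog_arm", "kwargs": {
  "increments": [
    {"translation": [0, 0, 0], "rotation": [0, 0, 0.3], "hand": 0},
    {"translation": [0, 0, 0], "rotation": [0, 0, 0.7], "hand": 0},
    {"translation": [0, 0, 0], "rotation": [0, 0, 1], "hand": 0},
    {"translation": [0, 0, 0], "rotation": [0, 0, 1], "hand": 0},
    {"translation": [0, 0, 0], "rotation": [0, 0, 1], "hand": 0}
  ]
}}

```text
time_s: 16.92
tool_pos: [599.2, -32.4, 59.1]
orientation: [180.0, 0.0, -2.1]
ft_force: [-2.9, -1.6, -2.3]
finger_gap: 39.5
```

```bash
python3 o.py
```

```text
16.9167 [599.2 -32.4  59.1] [180.    0.   -2.1] q6 82.7 F [-2.9 -1.6 -2.3] M [-0.374  0.468  0.181] 39.545931395065274
```

Request:
{"fn": "jog_arm", "kwargs": {
  "increments": [
    {"translation": [0, 0, 0], "rotation": [0, 0, 0.3], "hand": 0},
    {"translation": [0, 0, 0], "rotation": [0, 0, 0.7], "hand": 0},
    {"translation": [0, 0, 0], "rotation": [0, 0, 1], "hand": 0},
    {"translation": [0, 0, 0], "rotation": [0, 0, 1], "hand": 0},
    {"translation": [0, 0, 0], "rotation": [0, 0, 1], "hand": 0}
  ]
}}

```text
time_s: 17.33
tool_pos: [599.3, -32.5, 59.1]
orientation: [180.0, -0.0, 2.9]
ft_force: [-2.4, -2.9, -2.2]
finger_gap: 40.2
```

```bash
python3 o.py
```

```text
17.3333 [599.3 -32.5  59.1] [180.   -0.    2.9] q6 77.7 F [-2.4 -2.9 -2.2] M [-0.541  0.385  0.04 ] 40.196147250290124
```

Request:
{"fn": "jog_arm", "kwargs": {
  "increments": [
    {"translation": [0, 0, 0], "rotation": [0, 0, 0.3], "hand": 0},
    {"translation": [0, 0, 0], "rotation": [0, 0, 0.7], "hand": 0},
    {"translation": [0, 0, 0], "rotation": [0, 0, 1], "hand": 0},
    {"translation": [0, 0, 0], "rotation": [0, 0, 1], "hand": 0},
    {"translation": [0, 0, 0], "rotation": [0, 0, 1], "hand": 0}
  ]
}}

```text
time_s: 17.75
tool_pos: [599.2, -32.6, 59.1]
orientation: [180.0, -0.0, 7.9]
ft_force: [-1.9, -3.6, -2.1]
finger_gap: 40.1
```

```bash
python3 o.py
```

```text
17.75 [599.2 -32.6  59.1] [180.   -0.    7.9] q6 72.7 F [-1.9 -3.6 -2.1] M [-0.748  0.362 -0.03 ] 40.118128603420864
```

Request:
{"fn": "jog_arm", "kwargs": {
  "increments": [
    {"translation": [0, 0, 0], "rotation": [0, 0, 0.3], "hand": 0},
    {"translation": [0, 0, 0], "rotation": [0, 0, 0.7], "hand": 0},
    {"translation": [0, 0, 0], "rotation": [0, 0, 1], "hand": 0},
    {"translation": [0, 0, 0], "rotation": [0, 0, 1], "hand": 0},
    {"translation": [0, 0, 0], "rotation": [0, 0, 1], "hand": 0}
  ]
}}

```text
time_s: 18.17
tool_pos: [599.2, -32.8, 59.1]
orientation: [180.0, -0.0, 12.9]
ft_force: [-2.2, -5.2, -2.6]
finger_gap: 40.1
```

```bash
python3 o.py
```

```text
18.1667 [599.2 -32.8  59.1] [180.   -0.   12.9] q6 67.7 F [-2.2 -5.2 -2.6] M [-1.     0.401 -0.25 ] 40.124408393436475
```

Request:
{"fn": "jog_arm", "kwargs": {
  "increments": [
    {"translation": [0, 0, 0], "rotation": [0, 0, 0.3], "hand": 0},
    {"translation": [0, 0, 0], "rotation": [0, 0, 0.7], "hand": 0},
    {"translation": [0, 0, 0], "rotation": [0, 0, 1], "hand": 0},
    {"translation": [0, 0, 0], "rotation": [0, 0, 1], "hand": 0},
    {"translation": [0, 0, 0], "rotation": [0, 0, 1], "hand": 0}
  ]
}}

```text
time_s: 18.58
tool_pos: [599.2, -32.8, 59.1]
orientation: [180.0, 0.0, 17.9]
ft_force: [-2.8, -5.6, -3.0]
finger_gap: 40.2
```

```bash
python3 o.py
```

```text
18.5833 [599.2 -32.8  59.1] [180.    0.   17.9] q6 62.7 F [-2.8 -5.6 -3. ] M [-1.025  0.393 -0.115] 40.151986229618174
```

Request:
{"fn": "jog_arm", "kwargs": {
  "increments": [
    {"translation": [-0.0003, -0.0008, 0], "rotation": [0, 0, 0.3], "hand": 0},
    {"translation": [-0.0003, -0.0008, 0], "rotation": [0, 0, 0.7], "hand": 0},
    {"translation": [-0.0003, -0.0008, 0], "rotation": [0, 0, 1], "hand": 0},
    {"translation": [-0.0003, -0.0008, 0], "rotation": [0, 0, 1], "hand": 0},
    {"translation": [-0.0003, -0.0008, 0], "rotation": [0, 0, 1], "hand": 0}
  ]
}}

```text
time_s: 19.0
tool_pos: [599.2, -33.0, 59.1]
orientation: [-180.0, -0.0, 22.9]
ft_force: [-0.2, -0.1, -3.0]
finger_gap: 40.1
```

```bash
python3 o.py
```

```text
19.0 [599.2 -33.   59.1] [-180.    -0.    22.9] q6 57.6 F [-0.2 -0.1 -3. ] M [-0.065  0.045 -0.013] 40.10385757928343
```

Request:
{"fn": "jog_arm", "kwargs": {
  "increments": [
    {"translation": [0, 0, 0], "rotation": [0, 0, 0.3], "hand": 0},
    {"translation": [0, 0, 0], "rotation": [0, 0, 0.7], "hand": 0},
    {"translation": [0, 0, 0], "rotation": [0, 0, 1], "hand": 0},
    {"translation": [0, 0, 0], "rotation": [0, 0, 1], "hand": 0},
    {"translation": [0, 0, 0], "rotation": [0, 0, 1], "hand": 0}
  ]
}}

```text
time_s: 19.42
tool_pos: [599.2, -33.0, 59.1]
orientation: [180.0, -0.0, 27.9]
ft_force: [-0.3, -0.1, -0.9]
finger_gap: 40.2
```

```bash
python3 o.py
```

```text
19.4167 [599.2 -33.   59.1] [180.   -0.   27.9] q6 52.6 F [-0.3 -0.1 -0.9] M [0.099 0.016 0.157] 40.20282304673972
```

Request:
{"fn": "jog_arm", "kwargs": {
  "increments": [
    {"translation": [0, 0, 0], "rotation": [0, 0, 0.3], "hand": 0},
    {"translation": [0, 0, 0], "rotation": [0, 0, 0.7], "hand": 0},
    {"translation": [0, 0, 0], "rotation": [0, 0, 1], "hand": 0},
    {"translation": [0, 0, 0], "rotation": [0, 0, 1], "hand": 0},
    {"translation": [0, 0, 0], "rotation": [0, 0, 1], "hand": 0}
  ]
}}

```text
time_s: 19.83
tool_pos: [599.2, -33.2, 59.1]
orientation: [180.0, -0.0, 32.9]
ft_force: [2.5, 1.2, -4.8]
finger_gap: 40.2
```

```bash
python3 o.py
```

```text
19.8333 [599.2 -33.2  59.1] [180.   -0.   32.9] q6 47.6 F [ 2.5  1.2 -4.8] M [ 0.243 -0.466  0.16 ] 40.17911150208592
```

Request:
{"fn": "jog_arm", "kwargs": {
  "increments": [
    {"translation": [0, 0, 0], "rotation": [0, 0, 0.3], "hand": 0},
    {"translation": [0, 0, 0], "rotation": [0, 0, 0.7], "hand": 0},
    {"translation": [0, 0, 0], "rotation": [0, 0, 1], "hand": 0},
    {"translation": [0, 0, 0], "rotation": [0, 0, 1], "hand": 0},
    {"translation": [0, 0, 0], "rotation": [0, 0, 1], "hand": 0}
  ]
}}

```text
time_s: 20.25
tool_pos: [599.4, -33.3, 59.2]
orientation: [180.0, -0.0, 37.9]
ft_force: [4.1, 1.4, -6.8]
finger_gap: 40.2
```

```bash
python3 o.py
```

```text
20.25 [599.4 -33.3  59.2] [180.   -0.   37.9] q6 42.6 F [ 4.1  1.4 -6.8] M [ 0.239 -0.778  0.142] 40.217413010857726
```

Request:
{"fn": "jog_arm", "kwargs": {
  "increments": [
    {"translation": [0, 0, 0], "rotation": [0, 0, 0.3], "hand": 0},
    {"translation": [0, 0, 0], "rotation": [0, 0, 0.7], "hand": 0},
    {"translation": [0, 0, 0], "rotation": [0, 0, 1], "hand": 0},
    {"translation": [0, 0, 0], "rotation": [0, 0, 1], "hand": 0},
    {"translation": [0, 0, 0], "rotation": [0, 0, 1], "hand": 0}
  ]
}}

```text
time_s: 20.67
tool_pos: [599.4, -33.4, 59.2]
orientation: [179.9, -0.0, 42.9]
ft_force: [5.8, 1.3, -7.2]
finger_gap: 40.4
```

```bash
python3 o.py
```

```text
20.6667 [599.4 -33.4  59.2] [179.9  -0.   42.9] q6 37.6 F [ 5.8  1.3 -7.2] M [ 0.022 -0.934 -0.024] 40.37183387879673
```

Request:
{"fn": "jog_arm", "kwargs": {
  "increments": [
    {"translation": [0, 0, 0], "rotation": [0, 0, 0.3], "hand": 0},
    {"translation": [0, 0, 0], "rotation": [0, 0, 0.7], "hand": 0},
    {"translation": [0, 0, 0], "rotation": [0, 0, 1], "hand": 0},
    {"translation": [0, 0, 0], "rotation": [0, 0, 1], "hand": 0},
    {"translation": [0, 0, 0], "rotation": [0, 0, 1], "hand": 0}
  ]
}}

```text
time_s: 21.08
tool_pos: [599.4, -33.5, 59.2]
orientation: [179.9, -0.0, 47.9]
ft_force: [5.7, 0.4, -7.3]
finger_gap: 40.0
```

```bash
python3 o.py
```

```text
21.0833 [599.4 -33.5  59.2] [179.9  -0.   47.9] q6 32.7 F [ 5.7  0.4 -7.3] M [-0.015 -0.904 -0.008] 40.03572263076456
```

Request:
{"fn": "jog_arm", "kwargs": {
  "increments": [
    {"translation": [0, 0, 0], "rotation": [0, 0, 0.3], "hand": 0},
    {"translation": [0, 0, 0], "rotation": [0, 0, 0.7], "hand": 0},
    {"translation": [0, 0, 0], "rotation": [0, 0, 1], "hand": 0},
    {"translation": [0, 0, 0], "rotation": [0, 0, 1], "hand": 0},
    {"translation": [0, 0, 0], "rotation": [0, 0, 1], "hand": 0}
  ]
}}

```text
time_s: 21.5
tool_pos: [599.4, -33.6, 59.2]
orientation: [179.9, -0.0, 52.8]
ft_force: [4.6, -0.8, -6.3]
finger_gap: 40.0
```

```bash
python3 o.py
```

```text
21.5 [599.4 -33.6  59.2] [179.9  -0.   52.8] q6 27.7 F [ 4.6 -0.8 -6.3] M [-0.176 -0.946 -0.277] 40.025865623835514
```

Two clicks passed (notch 2 at about yaw 43°); now entering the third.

Request:
{"fn": "jog_arm", "kwargs": {
  "increments": [
    {"translation": [0.0008, 0, 0], "rotation": [0, 0, 0.3], "hand": 0},
    {"translation": [0.0008, 0, 0], "rotation": [0, 0, 0.7], "hand": 0},
    {"translation": [0.0008, 0, 0], "rotation": [0, 0, 1], "hand": 0},
    {"translation": [0.0008, 0, 0], "rotation": [0, 0, 1], "hand": 0},
    {"translation": [0.0008, 0, 0], "rotation": [0, 0, 1], "hand": 0}
  ]
}}

```text
time_s: 21.92
tool_pos: [599.6, -33.5, 59.2]
orientation: [-180.0, 0.0, 57.9]
ft_force: [0.8, -0.9, -3.8]
finger_gap: 39.5
```

```bash
python3 o.py
```

```text
21.9167 [599.6 -33.5  59.2] [-180.     0.    57.9] q6 22.7 F [ 0.8 -0.9 -3.8] M [-0.32  -0.316  0.032] 39.47998175988802
```

Request:
{"fn": "jog_arm", "kwargs": {
  "increments": [
    {"translation": [0, 0, 0], "rotation": [0, 0, 0.3], "hand": 0},
    {"translation": [0, 0, 0], "rotation": [0, 0, 0.7], "hand": 0},
    {"translation": [0, 0, 0], "rotation": [0, 0, 1], "hand": 0},
    {"translation": [0, 0, 0], "rotation": [0, 0, 1], "hand": 0},
    {"translation": [0, 0, 0], "rotation": [0, 0, 1], "hand": 0}
  ]
}}

```text
time_s: 22.33
tool_pos: [599.6, -33.5, 59.2]
orientation: [180.0, 0.0, 62.9]
ft_force: [0.9, -3.5, -3.3]
finger_gap: 40.1
```

```bash
python3 o.py
```

```text
22.3333 [599.6 -33.5  59.2] [180.    0.   62.9] q6 17.6 F [ 0.9 -3.5 -3.3] M [-0.551 -0.306 -0.01 ] 40.05172899076671
```

Request:
{"fn": "jog_arm", "kwargs": {
  "increments": [
    {"translation": [0, 0, 0], "rotation": [0, 0, 0.3], "hand": 0},
    {"translation": [0, 0, 0], "rotation": [0, 0, 0.7], "hand": 0},
    {"translation": [0, 0, 0], "rotation": [0, 0, 1], "hand": 0},
    {"translation": [0, 0, 0], "rotation": [0, 0, 1], "hand": 0},
    {"translation": [0, 0, 0], "rotation": [0, 0, 1], "hand": 0}
  ]
}}

```text
time_s: 22.75
tool_pos: [599.8, -33.3, 59.1]
orientation: [180.0, 0.0, 67.9]
ft_force: [2.8, -1.6, -6.4]
finger_gap: 40.2
```

```bash
python3 o.py
```

```text
22.75 [599.8 -33.3  59.1] [180.    0.   67.9] q6 12.6 F [ 2.8 -1.6 -6.4] M [-0.387 -0.523  0.451] 40.16771075023047
```

Request:
{"fn": "jog_arm", "kwargs": {
  "increments": [
    {"translation": [0, 0, 0], "rotation": [0, 0, 0.3], "hand": 0},
    {"translation": [0, 0, 0], "rotation": [0, 0, 0.7], "hand": 0},
    {"translation": [0, 0, 0], "rotation": [0, 0, 1], "hand": 0},
    {"translation": [0, 0, 0], "rotation": [0, 0, 1], "hand": 0},
    {"translation": [0, 0, 0], "rotation": [0, 0, 1], "hand": 0}
  ]
}}

```text
time_s: 23.17
tool_pos: [599.8, -33.5, 59.1]
orientation: [180.0, 0.0, 72.9]
ft_force: [1.7, -4.0, -4.6]
finger_gap: 39.8
```

```bash
python3 o.py
```

```text
23.1667 [599.8 -33.5  59.1] [180.    0.   72.9] q6 7.6 F [ 1.7 -4.  -4.6] M [-0.749 -0.527  0.083] 39.792931687102495
```

Request:
{"fn": "jog_arm", "kwargs": {
  "increments": [
    {"translation": [0, 0, 0], "rotation": [0, 0, 0.3], "hand": 0},
    {"translation": [0, 0, 0], "rotation": [0, 0, 0.7], "hand": 0},
    {"translation": [0, 0, 0], "rotation": [0, 0, 1], "hand": 0},
    {"translation": [0, 0, 0], "rotation": [0, 0, 1], "hand": 0},
    {"translation": [0, 0, 0], "rotation": [0, 0, 1], "hand": 0}
  ]
}}

```text
time_s: 23.58
tool_pos: [600.0, -33.5, 59.2]
orientation: [179.9, 0.0, 77.9]
ft_force: [3.4, -4.7, -5.6]
finger_gap: 40.1
```

```bash
python3 o.py
```

```text
23.5833 [600.  -33.5  59.2] [179.9   0.   77.9] q6 2.6 F [ 3.4 -4.7 -5.6] M [-0.774 -0.678  0.076] 40.119186046652175
```

Request:
{"fn": "jog_arm", "kwargs": {
  "increments": [
    {"translation": [0, 0, 0], "rotation": [0, 0, 0.3], "hand": 0},
    {"translation": [0, 0, 0], "rotation": [0, 0, 0.7], "hand": 0},
    {"translation": [0, 0, 0], "rotation": [0, 0, 1], "hand": 0},
    {"translation": [0, 0, 0], "rotation": [0, 0, 1], "hand": 0},
    {"translation": [0, 0, 0], "rotation": [0, 0, 1], "hand": 0}
  ]
}}

```text
time_s: 24.0
tool_pos: [600.1, -33.6, 59.2]
orientation: [179.9, 0.0, 82.9]
ft_force: [3.5, -5.4, -5.9]
finger_gap: 40.2
```

```bash
python3 o.py
```

```text
24.0 [600.1 -33.6  59.2] [179.9   0.   82.9] q6 -2.4 F [ 3.5 -5.4 -5.9] M [-0.883 -0.702 -0.059] 40.22740099877353
```

Notch 3 is at about yaw 80°. Now the fourth click.

Request:
{"fn": "jog_arm", "kwargs": {
  "increments": [
    {"translation": [0.0006, -0.0008, 0], "rotation": [0, 0, 0.3], "hand": 0},
    {"translation": [0.0006, -0.0008, 0], "rotation": [0, 0, 0.7], "hand": 0},
    {"translation": [0.0006, -0.0008, 0], "rotation": [0, 0, 1], "hand": 0},
    {"translation": [0.0006, -0.0008, 0], "rotation": [0, 0, 1], "hand": 0},
    {"translation": [0.0006, -0.0008, 0], "rotation": [0, 0, 1], "hand": 0}
  ]
}}

```text
time_s: 24.42
tool_pos: [600.2, -33.8, 59.2]
orientation: [-180.0, -0.0, 87.9]
ft_force: [1.2, -0.2, -3.9]
finger_gap: 40.2
```

```bash
python3 o.py
```

```text
24.4167 [600.2 -33.8  59.2] [-180.    -0.    87.9] q6 -7.4 F [ 1.2 -0.2 -3.9] M [-0.088 -0.406 -0.283] 40.22305886992492
```

Request:
{"fn": "jog_arm", "kwargs": {
  "increments": [
    {"translation": [0, 0, 0], "rotation": [0, 0, 0.3], "hand": 0},
    {"translation": [0, 0, 0], "rotation": [0, 0, 0.7], "hand": 0},
    {"translation": [0, 0, 0], "rotation": [0, 0, 1], "hand": 0},
    {"translation": [0, 0, 0], "rotation": [0, 0, 1], "hand": 0},
    {"translation": [0, 0, 0], "rotation": [0, 0, 1], "hand": 0}
  ]
}}

```text
time_s: 24.83
tool_pos: [600.2, -33.9, 59.2]
orientation: [-180.0, -0.0, 92.9]
ft_force: [0.3, -0.3, -2.9]
finger_gap: 40.3
```

```bash
python3 o.py
```

```text
24.8333 [600.2 -33.9  59.2] [-180.    -0.    92.9] q6 -12.4 F [ 0.3 -0.3 -2.9] M [ 0.058 -0.267 -0.3  ] 40.34114121940638
```

Request:
{"fn": "jog_arm", "kwargs": {
  "increments": [
    {"translation": [0, 0, 0], "rotation": [0, 0, 0.3], "hand": 0},
    {"translation": [0, 0, 0], "rotation": [0, 0, 0.7], "hand": 0},
    {"translation": [0, 0, 0], "rotation": [0, 0, 1], "hand": 0},
    {"translation": [0, 0, 0], "rotation": [0, 0, 1], "hand": 0},
    {"translation": [0, 0, 0], "rotation": [0, 0, 1], "hand": 0}
  ]
}}

```text
time_s: 25.25
tool_pos: [600.3, -33.7, 59.2]
orientation: [180.0, -0.0, 97.9]
ft_force: [2.5, 4.6, -3.6]
finger_gap: 40.2
```

```bash
python3 o.py
```

```text
25.25 [600.3 -33.7  59.2] [180.   -0.   97.9] q6 -17.4 F [ 2.5  4.6 -3.6] M [ 0.717 -0.446  0.181] 40.21454071572213
```

Fourth click crossed between yaw 93° and 98°, and the moment is now helping. Stepping on into the notch.

Request:
{"fn": "jog_arm", "kwargs": {
  "increments": [
    {"translation": [0, 0, 0], "rotation": [0, 0, 0.3], "hand": 0},
    {"translation": [0, 0, 0], "rotation": [0, 0, 0.7], "hand": 0},
    {"translation": [0, 0, 0], "rotation": [0, 0, 1], "hand": 0},
    {"translation": [0, 0, 0], "rotation": [0, 0, 1], "hand": 0},
    {"translation": [0, 0, 0], "rotation": [0, 0, 1], "hand": 0}
  ]
}}

```text
time_s: 25.67
tool_pos: [600.4, -33.7, 59.1]
orientation: [180.0, -0.0, 103.0]
ft_force: [2.1, 2.6, -2.2]
finger_gap: 40.2
```

```bash
python3 o.py
```

```text
25.6667 [600.4 -33.7  59.1] [180.  -0. 103.] q6 -22.5 F [ 2.1  2.6 -2.2] M [ 0.505 -0.435  0.009] 40.16541663859663
```

Request:
{"fn": "jog_arm", "kwargs": {
  "increments": [
    {"translation": [0, 0, 0], "rotation": [0, 0, 0.3], "hand": 0},
    {"translation": [0, 0, 0], "rotation": [0, 0, 0.6], "hand": 0},
    {"translation": [0, 0, 0], "rotation": [0, 0, 0.6], "hand": 0},
    {"translation": [0, 0, 0], "rotation": [0, 0, 0.6], "hand": 0},
    {"translation": [0, 0, 0], "rotation": [0, 0, 0.6], "hand": 0}
  ]
}}

```text
time_s: 26.08
tool_pos: [600.5, -33.6, 59.1]
orientation: [180.0, -0.0, 105.9]
ft_force: [3.3, 4.8, -4.1]
finger_gap: 39.6
```

```bash
python3 o.py
```

```text
26.0833 [600.5 -33.6  59.1] [180.   -0.  105.9] q6 -25.5 F [ 3.3  4.8 -4.1] M [ 0.925 -0.692  0.252] 39.60709003403747
```

Request:
{"fn": "jog_arm", "kwargs": {
  "increments": [
    {"translation": [-0.0004, 0.0006, 0], "rotation": [0, 0, 0.4], "hand": 0},
    {"translation": [-0.0004, 0.0006, 0], "rotation": [0, 0, 0.4], "hand": 0},
    {"translation": [-0.0004, 0.0006, 0], "rotation": [0, 0, 0.4], "hand": 0},
    {"translation": [-0.0004, 0.0006, 0], "rotation": [0, 0, 0.4], "hand": 0},
    {"translation": [-0.0004, 0.0006, 0], "rotation": [0, 0, 0.4], "hand": 0}
  ]
}}

```text
time_s: 26.5
tool_pos: [600.5, -33.6, 59.1]
orientation: [179.9, 0.0, 107.9]
ft_force: [5.1, 0.5, -4.8]
finger_gap: 40.1
```

```bash
python3 o.py
```

```text
26.5 [600.5 -33.6  59.1] [179.9   0.  107.9] q6 -27.4 F [ 5.1  0.5 -4.8] M [ 0.3   -0.98   0.204] 40.07431244001584
```

Request:
{"fn": "jog_arm", "kwargs": {
  "increments": [
    {"translation": [0, 0, 0], "rotation": [0, 0, 0], "hand": 0},
    {"translation": [0, 0, 0], "rotation": [0, 0, 0], "hand": 0},
    {"translation": [0, 0, 0], "rotation": [0, 0, 0], "hand": 0},
    {"translation": [0, 0, 0], "rotation": [0, 0, 0], "hand": 0},
    {"translation": [0, 0, 0], "rotation": [0, 0, 0], "hand": 0}
  ]
}}

```text
time_s: 26.92
tool_pos: [600.5, -33.6, 59.2]
orientation: [179.9, 0.0, 107.9]
ft_force: [5.0, 1.8, -4.8]
finger_gap: 40.2
```

```bash
python3 o.py
```

```text
26.9167 [600.5 -33.6  59.2] [179.9   0.  107.9] q6 -27.4 F [ 5.   1.8 -4.8] M [ 0.243 -0.935  0.111] 40.1807069925617
```

Request:
{"fn": "jog_arm", "kwargs": {
  "increments": [
    {"translation": [0.0012, 0, 0], "rotation": [0, 0, 0.4], "hand": 0},
    {"translation": [0.0012, 0, 0], "rotation": [0, 0, 0.6], "hand": 0},
    {"translation": [0.0012, 0, 0], "rotation": [0, 0, 0.6], "hand": 0},
    {"translation": [0.0012, 0, 0], "rotation": [0, 0, 0.6], "hand": 0},
    {"translation": [0.0012, 0, 0], "rotation": [0, 0, 0.6], "hand": 0}
  ]
}}

```text
time_s: 27.33
tool_pos: [600.7, -33.6, 59.1]
orientation: [-180.0, -0.0, 110.9]
ft_force: [-3.0, -1.4, -0.9]
finger_gap: 40.3
```

```bash
python3 o.py
```

```text
27.3333 [600.7 -33.6  59.1] [-180.    -0.   110.9] q6 -30.4 F [-3.  -1.4 -0.9] M [-0.178  0.316 -0.13 ] 40.254588389380395
```

Request:
{"fn": "jog_arm", "kwargs": {
  "increments": [
    {"translation": [0, 0, 0], "rotation": [0, 0, 0], "hand": 0},
    {"translation": [0, 0, 0], "rotation": [0, 0, 0], "hand": 0},
    {"translation": [0, 0, 0], "rotation": [0, 0, 0], "hand": 0},
    {"translation": [0, 0, 0], "rotation": [0, 0, 0], "hand": 0},
    {"translation": [0, 0, 0], "rotation": [0, 0, 0], "hand": 0}
  ]
}}

```text
time_s: 27.75
tool_pos: [600.7, -33.6, 59.1]
orientation: [-180.0, -0.0, 111.0]
ft_force: [-4.1, -2.6, -0.2]
finger_gap: 40.4
```

```bash
python3 o.py
```

```text
27.75 [600.7 -33.6  59.1] [-180.   -0.  111.] q6 -30.5 F [-4.1 -2.6 -0.2] M [-0.417  0.708 -0.112] 40.41151725143407
```

The zero crossing is at about yaw 109.5°, which is 144° from the closed notch (expected 143°). Centring there and letting go.

Request:
{"fn": "jog_arm", "kwargs": {
  "increments": [
    {"translation": [-0.0005, 0, 0], "rotation": [0, 0, -0.3], "hand": 0},
    {"translation": [-0.0005, 0, 0], "rotation": [0, 0, -0.3], "hand": 0},
    {"translation": [-0.0005, 0, 0], "rotation": [0, 0, -0.3], "hand": 0},
    {"translation": [-0.0005, 0, 0], "rotation": [0, 0, -0.3], "hand": 0},
    {"translation": [-0.0005, 0, 0], "rotation": [0, 0, -0.3], "hand": 0}
  ]
}}

```text
time_s: 28.17
tool_pos: [600.7, -33.5, 59.1]
orientation: [180.0, 0.0, 109.5]
ft_force: [-2.6, -2.9, -1.8]
finger_gap: 40.2
```

```bash
python3 o.py
```

```text
28.1667 [600.7 -33.5  59.1] [180.    0.  109.5] q6 -29.0 F [-2.6 -2.9 -1.8] M [-0.425  0.374  0.073] 40.2240230116876
```

Request:
{"fn": "jog_arm", "kwargs": {
  "increments": [
    {"translation": [0, 0, 0], "rotation": [0, 0, 0], "hand": 0.6},
    {"translation": [0, 0, 0], "rotation": [0, 0, 0], "hand": 0.8},
    {"translation": [0, 0, 0], "rotation": [0, 0, 0], "hand": 1},
    {"translation": [0, 0, 0], "rotation": [0, 0, 0], "hand": 1},
    {"translation": [0, 0, 0], "rotation": [0, 0, 0], "hand": 1}
  ]
}}

```text
time_s: 28.58
tool_pos: [600.9, -33.4, 59.4]
orientation: [180.0, 0.0, 109.5]
ft_force: [-0.2, -0.2, 0.8]
finger_gap: 85.3
```

Request:
{"fn": "jog_arm", "kwargs": {
  "increments": [
    {"translation": [0, 0, 0], "rotation": [0, 0, 0], "hand": 1},
    {"translation": [0, 0, 0], "rotation": [0, 0, 0], "hand": 1},
    {"translation": [0, 0, 0], "rotation": [0, 0, 0], "hand": 1},
    {"translation": [0, 0, 0], "rotation": [0, 0, 0], "hand": 1},
    {"translation": [0, 0, 0], "rotation": [0, 0, 0], "hand": 1}
  ]
}}

```text
time_s: 29.0
tool_pos: [600.6, -33.5, 59.1]
orientation: [180.0, -0.0, 109.5]
ft_force: [-0.3, 0.2, -0.0]
finger_gap: 85.6
```

```bash
python3 o.py
```

```text
29.0 [600.6 -33.5  59.1] [180.   -0.  109.5] q6 -29.0 F [-0.3  0.2 -0. ] M [0.007 0.035 0.042] 85.63612883454523
```

Request:
{"fn": "jog_arm", "kwargs": {
  "increments": [
    {"translation": [0, 0, 0.02], "rotation": [0, 0, 0], "hand": 1},
    {"translation": [0, 0, 0.045], "rotation": [0, 0, 0], "hand": 1},
    {"translation": [0, 0, 0.07], "rotation": [0, 0, 0], "hand": 1},
    {"translation": [0, 0, 0.095], "rotation": [0, 0, 0], "hand": 1},
    {"translation": [0, 0, 0.1], "rotation": [0, 0, 0], "hand": 1}
  ]
}}

```text
time_s: 29.42
tool_pos: [602.0, -33.6, 163.1]
orientation: [179.7, 0.2, 109.5]
ft_force: [-0.1, 0.2, -1.0]
finger_gap: 85.1
```

```bash
python3 o.py; python3 - <<'E'
from h import *
cv2.imwrite("pics/w3.png",ctrl.get_image("wrist")[:,:,::-1])
E
```

```text
29.4167 [602.  -33.6 163.1] [179.7   0.2 109.5] q6 -29.0 F [-0.1  0.2 -1. ] M [-0.066  0.011 -0.021] 85.08346180938031
```

View pics/w3.png

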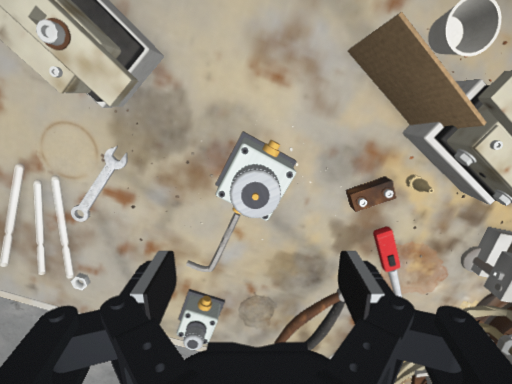

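The gripper is open and clear. The large knob stands free (stem at (256,197)), and the small valve is untouched at (196,325). Handing in.

```bash
python3 -c "
from station import ctrl
print(ctrl.job_done())"; python3 o.py
```

```text
the job is handed in; nothing more can be done
None
the job is handed in; nothing more can be done
```

I closed the large valve snugly, opened it four clicks and let go; the job was handed in at about 29.5 s. The simulator gave no verdict, so the result rests on what I felt and measured.

- **Closing:** I gripped the large knob at 100 N and turned it clockwise in steps of 5 to 10°. Four clicks passed before the seat. There the moment rose 0.58, 0.67, 0.68 N m, which is about 0.13 rad in, well under the 0.4 rad limit.
- **Opening:** I felt four clicks anticlockwise. The zero-moment point after the fourth was at yaw about 109.5°, some 144° from the closed notch at about -34.5°. The expected figure is 143°.
- **Release:** After opening the gripper, the forces were near zero. The last picture shows the gripper clear of the knob, and the arm never went near the small valve.

**What did not fully agree:**
- The moment readings scatter by about 0.05 to 0.1 N m. One stray 0.01 showed up at yaw 103°.
- On the way in, the start-to-closed span came out at only about 132°, roughly 11° short of four clicks. A small knob shift or play as the fingers closed would explain it, but I did not confirm that.
- The knob has no marks, so its final angle could not be checked by eye.

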